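Drift the stage plate into line and fit its bolt

TASK

The microscope's stage plate has slipped on its cross-slide, so its bolt hole no longer lines up with the boss hole underneath, and it cannot be told beforehand which way it is off. Take the tapered drift from the rack, feel for the boss hole through the plate's hole, and push the drift gently down until its collar is almost on the plate and the two holes are in line; then put the drift back in a hole of the rack and fit the long knob bolt fully home through both instead. Never force the drift or the bolt, and leave everything else where it stands.

Things in the scene. Friction and masses are not known exactly. Their poses are not given: they have to be found in the camera images.
- foot: White cast foot, 150 x 108 x 48 mm, fixed, side strips 10 mm above. Origin: centre of underside, on the bench; x lengthwise, z up. Under the plate is an immovable dark steel boss, top at 47 mm, with a vertical 15 mm hole down to the bench. This hole lies 8 mm from the point x = -30 mm, y = 0, in a direction that varies and is not measured: feel for it (or glimpse it through the plate's hole).
- plate: Aluminium stage plate, 140 x 70 x 10 mm, on the foot: underside 48, top 58 mm above the bench; black clamp block (30 x 60 mm, 14 mm high) on its +x end. It slides on a cross-slide along the foot's x and y (11 mm each way of centred, no turning) against about 4.5 N of friction along each, and stays where left. Origin: centre of its underside; axes as the foot's.
- plate_hole (a point): Centre of the plate's 15 mm through hole, at its top face (58 mm above the bench), 30 mm from the plate's origin towards -x. At the start it stands 7.5 to 8.5 mm from the axis of the boss hole below, in an unknown direction: a drift put down in its middle lands on the boss's top, 11 mm below this point; about 4.6 mm off the middle, on the right side, its nose goes down into the boss.
- rack: Grey tool rack block, 50 x 150 x 58 mm, fixed, with three 17 mm vertical through holes in a row along its y at y = -50, 0 and +50 mm, x = 0; the drift, the bolt and the pin hang in them by their collars, in any order. Origin: centre of its underside on the bench; z up.
- drift: Steel tapered drift, 110 to 180 g, upright in the rack: slim nose 4 mm across at the tip, 5 mm at 12 mm up; cone from there to 14 mm across at 34 mm; 14 mm shank to 54 mm; collar 24 mm across (54 to 59 mm); round handle 19 mm across (59 to 104 mm). Origin: centre of the tip; z towards the handle. Racked, its tip is 4 mm above the bench. Wedging the plate over takes about 5 to 15 N down.
- bolt: Long steel bolt with a knurled knob, 70 to 120 g, upright in the rack: smooth shank 12 mm across, 40 mm long, end tapered over 3 mm; flange 24 mm across (40 to 45 mm), knob 20 mm across (45 to 74 mm). Origin: centre of the shank's lower end; z up to the knob. It is only dropped in, not turned. Fully home its flange lies on the plate, its origin 40 mm below the plate's top.
- pin: Short spare pin, not used: shank 9 mm across and 22 mm long, collar 24 mm, thin 10 mm stub above (26 to 42 mm). Upright in the rack, to be left there. Origin: lower end of the shank.
- objective: Microscope objective, 32 mm across, 50 mm high, standing on the bench; bystander. Origin: centre of its underside.
- eyepiece: Black eyepiece, 38 mm across, 54 mm high, standing on the bench; bystander. Origin: centre of its underside.
- oil_bottle: Small amber oil bottle, 32 mm across, 60 mm high; bystander. Origin: centre of its underside.
- dish: White shallow dish, 90 mm across, 20 mm high; bystander. Origin: centre of its underside.
- screwdriver: Screwdriver, 170 mm, lying on the bench; bystander. Origin: on its length, at bench height.

How it is judged:
On the way:
1. the drift is through the plate and the boss, upright, its collar within 7 mm of the plate (z of drift in the frame of plate_hole below -0.047 m and horizontal distance between drift and plate_hole below 0.004 m and angle between drift's own z axis and vertical below 0.12 rad), for 0.2 s.
At the end, for the whole second after the job is handed in: The knob bolt is fully home (flange within 2.5 mm of the plate, axis within 3 mm of the plate hole's, upright to 0.08 rad), the drift hangs upright in a hole of the rack with its collar within 4 mm of the rack's top, and both are at rest (z of bolt in the frame of plate_hole below -0.0375 m and horizontal distance between bolt and plate_hole below 0.003 m and angle between bolt's own z axis and vertical below 0.08 rad and z of drift in the frame of rack between -0.002 and 0.008 m and x of drift in the frame of rack between -0.012 and 0.012 m and y of drift in the frame of rack between -0.06 and 0.06 m and angle between drift's own z axis and vertical below 0.12 rad and linear speed of each of bolt, drift below 0.02 m/s); the robot touches nothing.
It fails at once if the drift is forced (more than 40 N against foot, boss or plate) (contact force between drift and foot above 40 N).
It fails at once if the bolt is forced (more than 30 N against foot, boss or plate) (contact force between bolt and foot above 30 N).
It fails at once if a bystander is disturbed (moved more than 15 mm) (distance of any of pin, objective, eyepiece, oil_bottle, dish, screwdriver from where it was at the start of the episode above 0.015 m).
It also fails if it takes over 72 s, if anything falls off the work surface, if the arm or the gripper's body presses on something with over 40 N, if the wrist force passes 120 N, or if a joint passes its speed limit or range.

ROBOT

A 7-joint arm with a two-finger parallel gripper is mounted at the origin on the work surface. World frame = base frame: x ahead of the robot, y to its left, z up, the work surface at z = 0. Lengths are in m, angles in rad, forces in N, time in s.
With the tool pointing down it reaches from about 0.425 to 0.925 m from the base axis. Payload 6.8 kg.
Tool frame: the origin (TCP) lies at the very end of the fingers, on their centre line; the grasp point (between the pads) lies 19 mm behind it; z points along the fingers, y is the line along which they close (so a half turn about z gives the same grasp; the last joint's range is limited). The gripper opens to 85 mm and grips with 20 to 120 N. Pads are 22 mm wide; open, the fingers measure 114 mm over their backs; the gripper's body (76 mm by 85 mm) begins 54 mm behind the grasp point. The pads swing forward as they close: fully open they stand 13 mm farther back than shut.
Start: joints at [-1.244, 0.477, 0.022, 1.555, -0.011, 1.109, -0.083], TCP at [0.284, 0.612, 0.231] pointing down, gripper open.
Joint ranges: [-2.96, 2.96], [-0.34, 2.1], [-1.41, 1.46], [0.24, 2.44], [-1.37, 4.51], [0.17, 1.92], [-2.96, 2.96]. Speed limits (rad/s): [2.39, 2.39, 3.14, 3.14, 3.14, 3.14, 3.14].

INTERFACE

Orientations are given as a unit quaternion [w, x, y, z].
In Python, from station import bot gives the robot as it stands. The module is installed in compiled form; this text tells all that it offers.
- The arm moves only by the shell command python3 -m jog 'ROWS' [OPENING] [FORCE]. ROWS is JSON, a list of rows, each a list of 4 numbers: the shift along the tool's x, y, z in cm, then the turn about the tool's z in rad. In form: [[x, y, z, spin], ...]. A call has 1 to 20 rows; each row is the pose to reach, as a shift and turn from the pose commanded when the call began, along the tool's axes at that moment; what a row does not reach only later rows make up. A row lasts 1/12 s, in which the tool goes at most 41.7 mm and 7.16 degrees, less where a joint would pass 70% of its speed; a pose out of reach is approached as far as the arm can. A call with a gripper value outside its range is refused whole. OPENING is the closure, from -1 (fully open) to 1 (shut), set as the call begins (- or left out, the last holds). The fingers move at their own pace and stop on an object; FORCE is the grip in N (left out, the last holds). Time passes only in rows, so rows that repeat a pose let the fingers close. It gives the time, the measured TCP pose, the force, the opening and the grip force at its end, in the units of the state.
- bot.get_obs(): the state, without advancing time (a new reading comes with each control period).
- bot.read_camera(name): name is "scene" or "top"; returns a dict with "pixels" (400x640x3 uint8, red, green, blue), "depth" (400x640 float32, m along the optical axis (not along the pixel's ray), 0 where there is no reading), "fovy" (degrees; the focal length in pixels is half the picture's height over the tangent of half this angle, whatever the lens; pixels are square), "cx", "cy" (the principal point, pixels), "distortion" ([k1, k2, p1, p2, k3] as OpenCV has them; the pictures are not rectified), "pose" (4x4, takes a point from camera to world coordinates). Camera axes: x right, y down, z forward; pixel columns grow to the right and rows downward; lengths in m; the calibration is good to about 2 mm. A picture is of the moment at which its call begins.
- bot.hand_in(): hands the job in; it is judged then, once.
The state is a dict: "t": time; "q": joint angles; "joint_vel": joint speeds; "joint_torque": joint torques, N m; "eef_pos": TCP position; "tool_rot": TCP orientation; "contact_force": force on the tool from outside, world axes, zero at the start; "torque": the same for the moment, N m; "gripper_width": opening from 0.0 (shut) to 1.0 (fully open); "grasp_force": force on a finger pad.
Only numpy, scipy, OpenCV 4.12 (cv2) and the standard library are available. Lean on these libraries where they do the work, as an engineer would, in place of code of your own. Each camera call takes 0.05 s, during which the arm holds its last target. There are 200 camera calls.

## Working session

There is one attempt and no reset: what is moved stays moved. The work goes in short steps, Python scripts to look and compute and a shell command to move; the robot and the scene stay as the last step left them, time stands still between calls to the robot, and variables do not carry over. Pictures are saved under pics/ and viewed, at most 10 in all, crops included, and the job is handed in when it is done.

```bash
mkdir -p pics; cat > h.py <<'E'
import numpy as np, cv2
from station import bot
def cam(n):
    c=bot.read_camera(n); f=200/np.tan(np.radians(c["fovy"])/2)
    c["K"]=np.array([[f,0,c["cx"]],[0,f,c["cy"]],[0,0,1]]); c["D"]=np.array(c["distortion"],float); c["pose"]=np.array(c["pose"]); return c
def ray(c,uv):
    p=cv2.undistortPoints(np.array(uv,float).reshape(-1,1,2),c["K"],c["D"]).reshape(-1,2)
    return np.c_[p,np.ones(len(p))]@c["pose"][:3,:3].T, c["pose"][:3,3]
def atz(c,uv,z):
    d,o=ray(c,uv); return o+d*((z-o[2])/d[:,2])[:,None]
def cloud(c):
    v,u=np.mgrid[0:400,0:640]; d,o=ray(c,np.c_[u.ravel(),v.ravel()])
    return (o+d*c["depth"].reshape(-1,1)).reshape(400,640,3)
def proj(c,P):
    R=c["pose"][:3,:3]; t=c["pose"][:3,3]
    return cv2.projectPoints(np.array(P,float),cv2.Rodrigues(R.T)[0],-R.T@t,c["K"],c["D"])[0].reshape(-1,2)
E
python3 - <<'E'
from h import *
for n in("top","scene"):
    c=cam(n); cv2.imwrite(f"pics/{n}0.png",c["pixels"][:,:,::-1]); print(n,c["pose"].round(3).tolist(),c["fovy"])
o=bot.get_obs(); print({k:np.round(v,3) for k,v in o.items()})
E
```

```text
top [[-0.013, -0.989, 0.149, 0.357], [-1.0, 0.012, -0.008, 0.002], [0.007, -0.149, -0.989, 1.208], [0.0, 0.0, 0.0, 1.0]] 55.457312857154015
scene [[0.583, 0.546, -0.601, 1.126], [0.812, -0.387, 0.437, -0.422], [0.006, -0.743, -0.669, 0.739], [0.0, 0.0, 0.0, 1.0]] 51.47710530450823
{'t': np.float64(0.1), 'q': array([-1.244,  0.478,  0.022,  1.556, -0.011,  1.109, -0.083]), 'joint_vel': array([ 0.001, -0.002,  0.002, -0.002,  0.001,  0.001,  0.   ]), 'joint_torque': array([ 5.0000e-03, -5.9776e+01,  1.6140e+00, -2.8195e+01,  1.3000e-02,
        5.0000e-03,  0.0000e+00]), 'eef_pos': array([0.284, 0.612, 0.23 ]), 'tool_rot': array([-0.   ,  0.216,  0.976, -0.001]), 'contact_force': array([-0.069,  0.359, -0.352]), 'torque': array([-0.066,  0.018,  0.003]), 'grasp_force': np.float64(0.0), 'gripper_width': np.float64(0.998)}
```

View pics/top0.png

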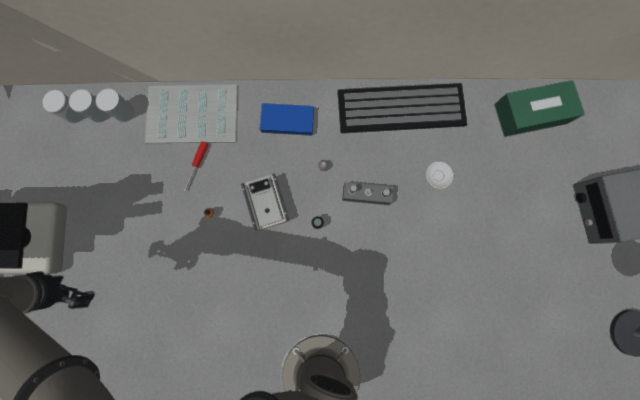

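View pics/scene0.png

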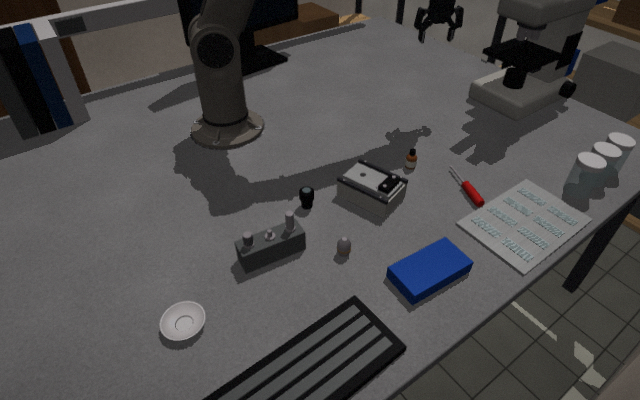

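The top view shows the foot at about (267,202) with its plate hole near (267,210), and the rack at (370,192) with tools at (354,187), (368,192) and (387,192). In the scene view the tall drift is at (289,220), the pin at (269,234) and the bolt at (248,240).

```bash
python3 - <<'E'
from h import *
c=cam("top"); s=cam("scene")
np.savez("c0.npz",t=cloud(c),s=cloud(s))
a=cv2.resize(c["pixels"][160:240,230:410],(792,352),interpolation=cv2.INTER_CUBIC)
b=cv2.resize(s["pixels"][150:280,225:425],(375,244),interpolation=cv2.INTER_CUBIC)
b2=cv2.resize(s["pixels"][150:220,325:415],(312,243),interpolation=cv2.INTER_CUBIC)
im=np.zeros((596,792,3),np.uint8); im[:352]=a; im[352:,:375]=b; im[353:,400:712]=b2
cv2.imwrite("pics/crop.png",im[:,:,::-1])
for n,cc in(("top",c),("scene",s)):
    P=cloud(cc); 
    for nm,(lo,hi),box in (("rack",(.05,.064),(0.45,.75,-.3,0.0)),("tools",(.068,.13),(0.45,.75,-.3,0.0)),("plate",(.0535,.0595),(.4,.65,.0,.3)),("foot",(.03,.1),(.4,.65,.0,.3))):
        m=(P[...,2]>lo)&(P[...,2]<hi)&(P[...,0]>box[0])&(P[...,0]<box[1])&(P[...,1]>box[2])&(P[...,1]<box[3])&(cc["depth"]>0)
        k,l,st,ce=cv2.connectedComponentsWithStats(m.astype(np.uint8))
        for i in range(1,k):
            if st[i,4]>8:
                q=P[l==i]; r=cv2.minAreaRect((q[:,:2]*1000).astype(np.float32)); print(n,nm,st[i].tolist(),q.mean(0).round(4),q[:,2].max().round(4),"rect",np.round(r[0],1),np.round(r[1],1),round(r[2],1))
E
```

```text
top rack [343, 182, 50, 22, 682] [ 0.5455 -0.1525  0.0574] 0.064 rect [ 546.7 -152.8] [150.1  50.6] 83.6
top rack [319, 217, 4, 8, 27] [ 0.4611 -0.006   0.0525] 0.0558 rect [462.1  -6.4] [ 9.2 21.4] 89.3
top tools [349, 185, 8, 9, 49] [ 0.5507 -0.1019  0.0996] 0.11 rect [ 551.5 -102.9] [17.3 17.1] 42.8
top tools [382, 189, 8, 8, 49] [ 0.5402 -0.2009  0.0888] 0.0958 rect [ 541.2 -201.2] [19.2 19.1] 41.9
top tools [367, 190, 4, 4, 12] [ 0.5461 -0.1525  0.0754] 0.0788 rect [ 546.3 -152.8] [8.6 8.2] 45.0
top plate [272, 174, 17, 46, 100] [0.5357 0.117  0.0566] 0.0593 rect [537.7 117.7] [148.6   8. ] 16.9
top plate [247, 177, 35, 50, 653] [0.5101 0.1612 0.0568] 0.0594 rect [523.7 165.9] [140.2  70.5] 16.9
top plate [251, 179, 8, 4, 11] [0.5868 0.1947 0.0565] 0.0585 rect [586.3 195.4] [ 4.7 21.8] 27.3
top plate [241, 183, 16, 47, 111] [0.5075 0.2133 0.0565] 0.0595 rect [508.7 213.8] [149.5   8.5] 17.0
top plate [313, 218, 6, 11, 28] [0.4549 0.0064 0.0548] 0.0581 rect [454.6   8.9] [15.2 30.4] 89.3
top foot [241, 174, 48, 57, 1616] [0.5221 0.1661 0.0563] 0.0768 rect [523.3 165.9] [151.3 108
[... 535 characters left out ...]
[267, 229, 5, 7, 28] [ 0.5498 -0.1537  0.0756] 0.0799 rect [ 548.8 -153.6] [9.4 9.4] 8.1
scene tools [242, 232, 11, 14, 128] [ 0.5473 -0.2047  0.085 ] 0.0946 rect [ 544.7 -203.8] [20.4 20.5] 5.4
scene plate [337, 159, 66, 45, 815] [0.5191 0.1567 0.0577] 0.0595 rect [524.3 165. ] [151.4 113.6] 17.6
scene plate [400, 178, 8, 5, 22] [0.5736 0.2314 0.0575] 0.0593 rect [574.1 231.5] [17.7 11.1] 2.6
scene plate [302, 187, 12, 8, 46] [0.4615 0.0081 0.0552] 0.0578 rect [460.2   9.6] [18.7 32.4] 89.7
scene foot [337, 159, 71, 52, 2067] [0.5377 0.1561 0.0555] 0.0769 rect [524.7 165.1] [153.  113.2] 17.3
scene foot [302, 187, 12, 15, 94] [0.4669 0.0083 0.0499] 0.0578 rect [461.4   9.9] [19.3 34.8] 89.6
```

View pics/crop.png

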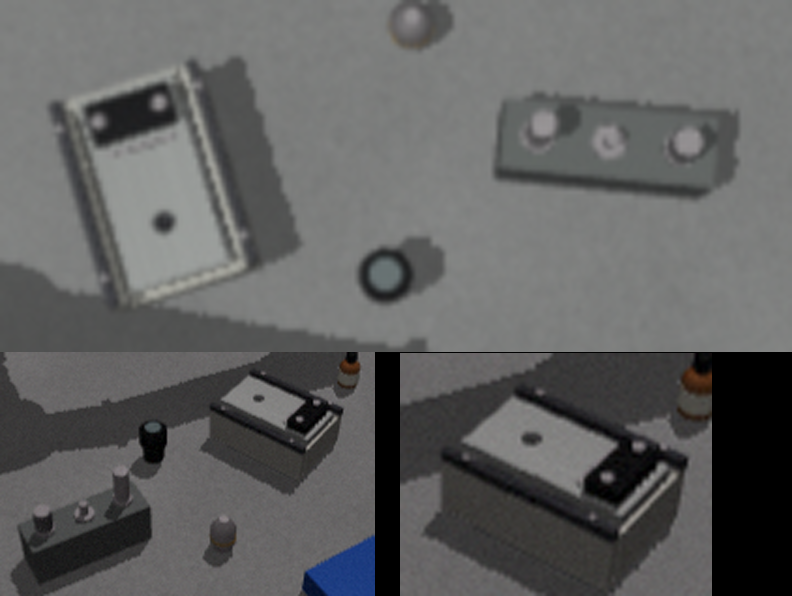

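The drift is at (544,120) in the crop, the bolt at (687,140) and the pin between them. The plate hole is at crop (163,221), which is top pixel (267,210). Next I'll measure the hole and check the depth and brightness inside it for the boss hole.

```bash
python3 - <<'E'
from h import *
np.set_printoptions(linewidth=200)
for n,(u0,v0) in (("top",(267,210)),("scene",(368,168))):
    I=0;Dp=[]
    for k in range(8):
        c=cam(n); I=I+c["pixels"].astype(float).mean(2)/8; Dp.append(c["depth"])
    c["depth"]=np.median(Dp,0); P=cloud(c)
    sl=(slice(v0-7,v0+8),slice(u0-8,u0+9))
    print(n,"\n",I[sl].astype(int)); print((P[sl][...,2]*1000).astype(int))
    g=I[sl]; w=np.clip(np.percentile(g,60)-20-g,0,40)
    vv,uu=np.mgrid[v0-7:v0+8,u0-8:u0+9]; m=(np.hypot(uu-u0,vv-v0)<7); w=w*m
    ctr=[(uu*w).sum()/w.sum(),(vv*w).sum()/w.sum()]; print(ctr,atz(c,[ctr],.058).round(4))
E
```

```text
top 
 [[151 150 150 149 151 151 151 152 152 152 153 154 154 152 152 153 152]
 [151 150 150 150 151 152 151 152 152 152 153 154 154 153 152 153 153]
 [151 151 150 150 151 152 151 152 152 152 153 154 155 153 152 153 153]
 [151 151 150 150 150 152 151 151 152 151 153 154 154 154 153 152 153]
 [152 152 151 151 150 151 147 140 138 142 150 153 154 155 153 153 153]
 [151 152 152 151 150 147 128 101  91 108 136 151 154 155 154 153 153]
 [151 152 152 150 149 134  92  60  62  69 102 145 153 154 154 153 153]
 [151 152 152 150 149 121  73  49  53  52  93 143 154 154 154 153 153]
 [151 152 152 151 149 129  82  54  49  59 113 147 154 154 155 154 154]
 [151 152 152 152 151 145 114  89  79  99 138 152 154 154 155 154 154]
 [151 152 153 152 151 151 146 135 128 143 153 154 154 155 154 155 155]
 [152 151 152 153 152 152 152 152 150 152 154 155 155 155 154 155 154]
 [152 151 153 153 152 152 151 153 153 152 153 156 155 155 154 155 154]
 [152 152 153 153 152 152 152 152 154 153 153 155 155 155 155 155 155]
 [153 152 152 153 153 152 152 152 154 153 153 155 155 156 155 154 155]]
[[55 56 57 55 58 56 55 58 57
[... 2146 characters left out ...]
58  0  0  0  1]
 [59 59 59 58 50 52 53 54 56 57 58 58 59 59 59  0  1]
 [59 58 59 58 58 58 50 51 53 54 55 57 59 58 58 58 58]
 [59 58 58 59 59 58 59 59 48 51 52 54 55 56 57 60 58]
 [57 58 59 58 58 58 58 58 59 59 48 51 52 53 56 57 57]
 [59 59 58 58 58 58 58 58 59 58 57 58 59 49 51 54 54]
 [58 59 58 58 59 59 59 59 59 58 59 58 58 58 59 49 51]
 [58 58 59 59 58 59 58 59 58 58 58 58 58 58 59 58 59]
 [59 59 58 57 59 59 59 58 58 58 58 58 58 59 59 59 57]
 [58 57 56 57 58 58 59 58 58 58 58 58 58 59 58 59 59]
 [56 54 54 54 55 58 59 58 59 58 58 59 59 58 58 59 58]
 [53 50 51 51 51 55 57 59 58 58 58 59 58 58 58 58 59]]
[np.float64(369.21840213497455), np.float64(165.12575261633995)] [[0.475  0.1983 0.058 ]]
```

```bash
python3 - <<'E'
from h import *
Dp=[cam("top")["depth"] for _ in range(6)]; c=cam("top"); c["depth"]=np.median(Dp,0); P=cloud(c)
s=cam("scene"); I=s["pixels"].astype(float).mean(2)
vv,uu=np.mgrid[170:180,355:369]; w=np.clip(110-I[170:180,355:369],0,60)*(np.hypot(uu-362.5,vv-173.9)<5.5)
ct=[(uu*w).sum()/w.sum(),(vv*w).sum()/w.sum()]; print("scene hole",ct,atz(s,[ct],.058).round(4))
h=np.array([.4954,.1565]); h2=h
vv,uu=np.mgrid[205:217,261:275]; px=np.c_[uu.ravel(),vv.ravel()]; z=P[205:217,261:275,2].ravel()
a=atz(c,px,.058)[:,:2]; b=atz(c,px,.047)[:,:2]
ins=(np.hypot(*(a-h).T)<6.5)&(np.hypot(*(b-h).T)<.5)
ins=(np.hypot(*(a-h).T)<.0068)
deep=z<.041
for p,q,zz,i in zip(px,b-h,z,ins):
    if i or zz<.05: print(p,(q*1000).round(1),int(zz*1000))
# foot axes
for t in range(0,360,15):
    B=h+.008*np.array([np.cos(np.radians(t)),np.sin(np.radians(t))])
    d=np.hypot(*(b-B).T)<.0075
    k=z<.05
    print(t,(d[k]==deep[k]).sum(),k.sum(),end="; ")
E
```

```text
scene hole [np.float64(362.46879936808847), np.float64(174.3120063191153)] [[0.4951 0.1581 0.058 ]]
[267 208] [7.8 0.9] 53
[265 209] [4.8 7.1] 50
[266 209] [4.7 4. ] 46
[267 209] [4.7 0.9] 44
[268 209] [ 4.6 -2.2] 46
[265 210] [1.7 7. ] 46
[266 210] [1.6 4. ] 46
[267 210] [1.6 0.9] 44
[268 210] [ 1.6 -2.2] 43
[269 210] [ 1.5 -5.3] 34
[265 211] [-1.4  7. ] 45
[266 211] [-1.5  3.9] 46
[267 211] [-1.5  0.9] 46
[268 211] [-1.5 -2.2] 32
[269 211] [-1.6 -5.3] 19
[266 212] [-4.5  3.9] 47
[267 212] [-4.6  0.8] 46
[268 212] [-4.6 -2.2] 28
0 6 16; 15 7 16; 30 6 16; 45 5 16; 60 5 16; 75 5 16; 90 4 16; 105 5 16; 120 5 16; 135 5 16; 150 8 16; 165 9 16; 180 11 16; 195 12 16; 210 13 16; 225 15 16; 240 15 16; 255 15 16; 270 14 16; 285 13 16; 300 13 16; 315 11 16; 330 9 16; 345 8 16;
```

Depth through the plate hole shows the boss hole toward world direction about 240°. Now a helper converts world targets to jog rows.

```bash
cat >> h.py <<'E'
from scipy.spatial.transform import Rotation as Ro
def rel(x,y,z,yaw=None):
    o=bot.get_obs(); w,a,b,c=o["tool_rot"]; R=Ro.from_quat([a,b,c,w]).as_matrix()
    d=R.T@(np.array([x,y,z])-o["eef_pos"])*100
    h=np.arctan2(R[1,1],R[0,1]); s=0
    if yaw is not None:
        s=-(np.radians(yaw)-h); s=(s+np.pi/2)%np.pi-np.pi/2
    print("t",round(float(o["t"]),2),"pos",np.round(o["eef_pos"]*1000,1),"F",np.round(o["contact_force"],1),"toolY",round(np.degrees(h),1),"tilt",R[:2,2].round(4),"-> row",d.round(2),round(float(s),3),"q7",round(float(o["q"][6]),2))
E
python3 -c "
from h import *
rel(.5515,-.103,.17,-6)"
```

```text
t 1.4 pos [284.3 612.3 231.3] F [-0.3 -0.8 -0.8] toolY 65.1 tilt [-0.      0.0001] -> row [-54.36 -53.61   6.13] 1.241 q7 -0.08
```

```bash
python3 -m jog '[[-54.4,-53.6,0,1.24],[-54.4,-53.6,0,1.24],[-54.4,-53.6,0,1.24],[-54.4,-53.6,0,1.24],[-54.4,-53.6,0,1.24],[-54.4,-53.6,0,1.24],[-54.4,-53.6,0,1.24],[-54.4,-53.6,0,1.24],[-54.4,-53.6,0,1.24],[-54.4,-53.6,0,1.24],[-54.4,-53.6,0,1.24],[-54.4,-53.6,0,1.24],[-54.4,-53.6,0,1.24],[-54.4,-53.6,0,1.24],[-54.4,-53.6,0,1.24],[-54.4,-53.6,0,1.24],[-54.4,-53.6,0,1.24],[-54.4,-53.6,0,1.24],[-54.4,-53.6,0,1.24],[-54.4,-53.6,0,1.24]]' -1
python3 -c "
from h import *
rel(.5515,-.103,.17,-6)"
```

```text
t: 3.07
eef_pos: [0.5525, -0.1083, 0.2317]
tool_rot: [0.001, 0.745, 0.667, -0.0]
contact_force: [0.2, 0.0, -0.3]
gripper_width: 1.003
grasp_force: 0.0
t 3.07 pos [ 552.5 -108.3  231.7] F [ 0.2  0.  -0.3] toolY -6.4 tilt [ 0.0013 -0.0026] -> row [ 0.53 -0.17  6.17] -0.006 q7 0.18
```

```bash
python3 -m jog '[[0,0,3.5,0],[0,0,7,0],[0,0,9,0],[0,0,10,0],[0,0,10,0],[0,0,10,0]]'
python3 -c "
from h import *
rel(.5515,-.103,.07,-6)"
```

```text
t: 3.57
eef_pos: [0.5522, -0.1025, 0.1318]
tool_rot: [-0.0, 0.743, 0.67, 0.0]
contact_force: [0.7, 0.2, 1.4]
gripper_width: 1.001
grasp_force: 0.0
t 3.57 pos [ 552.2 -102.5  131.8] F [0.7 0.2 1.4] toolY -5.9 tilt [0.0002 0.0002] -> row [-0.06 -0.07  6.18] 0.001 q7 0.26
```

```bash
python3 -m jog '[[0,0,2.5,0],[0,0,4.5,0],[0,0,5.6,0],[0,0,6.1,0],[0,0,6.1,0],[0,0,6.1,0]]'
python3 -m jog '[[0,0,0,0],[0,0,0,0],[0,0,0,0],[0,0,0,0],[0,0,0,0],[0,0,0,0],[0,0,0,0],[0,0,0,0]]' 1 90
python3 -c "
from h import *
rel(.5515,-.103,.07,-6)
t=cam('top');P=cloud(t)
m=(P[...,2]>.05)&(P[...,2]<.13)&(abs(P[...,0]-.551)<.06)&(abs(P[...,1]+.103)<.03)
print(bot.get_obs()['gripper_width'])"
```

```text
t: 4.07
eef_pos: [0.5528, -0.1032, 0.0714]
tool_rot: [0.001, 0.743, 0.669, 0.001]
contact_force: [-0.2, 0.1, 0.1]
gripper_width: 1.0
grasp_force: 0.0
t: 4.73
eef_pos: [0.5522, -0.1031, 0.0707]
tool_rot: [0.0, 0.743, 0.669, 0.0]
contact_force: [-1.7, 0.9, 5.7]
gripper_width: 0.2
grasp_force: 87.6
t 4.73 pos [ 552.2 -103.1   70.7] F [-1.7  0.9  5.7] toolY -6.0 tilt [0.0006 0.0002] -> row [ 0.   -0.07  0.07] 0.001 q7 0.31
0.19975347988476544
```

```bash
python3 -m jog '[[0,0,-2,0],[0,0,-5,0],[0,0,-8,0],[0,0,-11,0],[0,0,-13,0],[0,0,-13,0],[0,0,-13,0],[0,0,-13,0]]'
python3 - <<'E'
from h import *
rel(.493,.1535,.2)
o=bot.get_obs(); e=o["eef_pos"]; print(o["contact_force"].round(2))
s=cam("scene"); P=cloud(s)
for zl in range(-70,-5,6):
    z=e[2]+zl/1000
    m=(abs(P[...,2]-z)<.003)&(np.hypot(P[...,0]-e[0],P[...,1]-e[1])<.03)&(s["depth"]>0)
    if m.sum()>2: q=P[m]; print(zl,m.sum(),((q.min(0)+q.max(0))/2-e)[:2].round(4)*1000,((q.max(0)-q.min(0))*1000)[:2].round(1))
u,v=proj(s,[e])[0].astype(int)
cv2.imwrite("pics/held.png",cv2.resize(s["pixels"][v-50:v+60,u-50:u+50],(500,550),interpolation=cv2.INTER_CUBIC)[:,:,::-1]); print(u,v)
E
```

```text
t: 5.45
eef_pos: [0.551, -0.1027, 0.199]
tool_rot: [-0.001, 0.743, 0.67, -0.001]
contact_force: [-0.5, 0.1, -2.2]
gripper_width: 0.202
grasp_force: 89.7
t 5.45 pos [ 551.  -102.7  199. ] F [-0.5  0.1 -2.2] toolY -5.9 tilt [-0.002   0.0003] -> row [24.88 -8.42 -0.08] 0.0 q7 0.2
[-0.5   0.07 -2.18]
-64 3 [ 0.6 -0.6] [3.4 0.5]
-58 3 [ 1.6 -0.6] [0.9 2.6]
-52 4 [ 2.5 -1. ] [2.4 1.4]
-46 7 [ 2.7 -0.4] [4.2 6.7]
-40 8 [ 2.7 -1.3] [4.5 7.5]
-34 10 [ 2.5 -2. ] [9.6 8. ]
-28 14 [ 4.6 -0.4] [ 6.9 14.6]
-22 14 [ 3.7 -2.7] [ 6.7 10.4]
-16 5 [ 4.1 -3.5] [5.4 6.4]
-10 25 [ 2.4 -1.4] [18.5 22.4]
285 180
```

View pics/held.png

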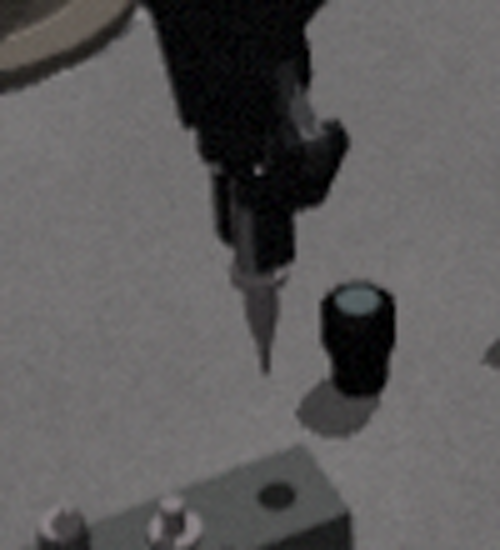

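The drift hangs straight in the gripper, with its tip at crop (265,373), and the rack hole below it is empty. Moving over the plate hole, biased 4 mm toward 240°.

```bash
python3 -m jog '[[3.5,-1.2,0,0],[7,-2.4,0,0],[10.5,-3.6,0,0],[14,-4.8,0,0],[17.5,-6,0,0],[21,-7.1,0,0],[23.5,-8,0,0],[24.8,-8.4,0,0],[24.9,-8.4,0,0],[24.9,-8.4,0,0],[24.9,-8.4,0,0],[24.9,-8.4,0,0]]'
python3 - <<'E'
from h import *
rel(.493,.1535,.132)
c=cam("top"); e=bot.get_obs()["eef_pos"]; P=cloud(c)
E
```

```text
t: 6.5
eef_pos: [0.4944, 0.1514, 0.1998]
tool_rot: [0.0, 0.744, 0.668, -0.001]
contact_force: [-0.0, 0.1, -1.4]
gripper_width: 0.2
grasp_force: 89.7
t 6.5 pos [494.4 151.4 199.8] F [-0.   0.1 -1.4] toolY -6.1 tilt [-0.0006 -0.0011] -> row [ 0.2  -0.15  6.78] 0.0 q7 -0.36
```

```bash
python3 -m jog '[[0,0,3,0],[0,0,5,0],[0,0,6.3,0],[0,0,6.8,0],[0,0,6.8,0],[0,0,6.8,0],[0,0,6.8,0]]'
python3 - <<'E'
from h import *
rel(.493,.1535,.128)
s=cam("scene"); c=cam("top")
im=np.hstack([cv2.resize(s["pixels"][130:220,315:415],(400,360),interpolation=cv2.INTER_CUBIC),cv2.resize(c["pixels"][165:245,220:309],(400,360),interpolation=cv2.INTER_CUBIC)])
cv2.imwrite("pics/over.png",im[:,:,::-1])
E
```

```text
t: 7.13
eef_pos: [0.4951, 0.1532, 0.1333]
tool_rot: [0.0, 0.743, 0.669, 0.001]
contact_force: [0.1, 0.8, -1.3]
gripper_width: 0.2
grasp_force: 89.7
t 7.13 pos [495.1 153.2 133.3] F [ 0.1  0.8 -1.3] toolY -6.0 tilt [0.0016 0.0008] -> row [ 0.01 -0.21  0.53] 0.0 q7 -0.29
```

View pics/over.png

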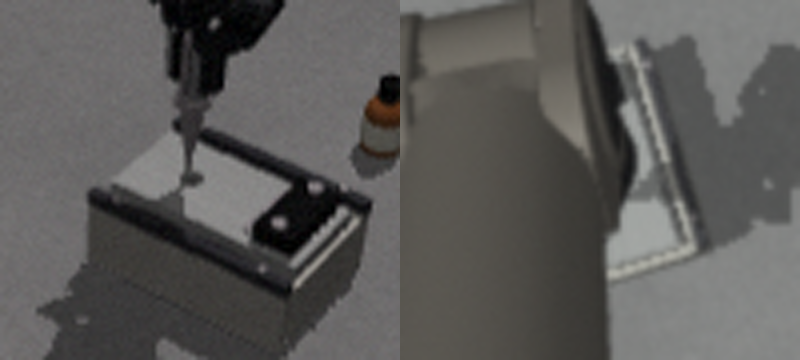

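The drift's tip hovers just left of the plate hole's middle in the scene view (tip at (190,175), hole at about (193,178)). Now I'll lower it into the plate hole.

```bash
python3 -m jog '[[0,-0.15,0.2,0],[0,-0.15,0.5,0],[0,-0.15,0.8,0],[0,-0.15,1.1,0],[0,-0.15,1.3,0],[0,-0.15,1.3,0],[0,-0.15,1.3,0]]'
python3 -c "
from h import *
rel(.493,.1535,.110)"
```

```text
t: 7.82
eef_pos: [0.4927, 0.1534, 0.1191]
tool_rot: [-0.0, 0.743, 0.669, -0.0]
contact_force: [-0.1, -0.5, -1.5]
gripper_width: 0.201
grasp_force: 89.7
t 7.82 pos [492.7 153.4 119.1] F [-0.1 -0.5 -1.5] toolY -6.0 tilt [-0.0004 -0.0003] -> row [0.02 0.03 0.91] 0.0 q7 -0.28
```

```bash
python3 -m jog '[[0,0,0.2,0],[0,0,0.4,0],[0,0,0.6,0],[0,0,0.7,0],[0,0,0.8,0],[0,0,0.8,0]]'
python3 -c "
from h import *
rel(.493,.1535,.110)"
```

```text
t: 8.32
eef_pos: [0.4926, 0.1534, 0.1111]
tool_rot: [-0.0, 0.743, 0.669, -0.0]
contact_force: [0.1, -0.5, -2.8]
gripper_width: 0.2
grasp_force: 89.7
t 8.32 pos [492.6 153.4 111.1] F [ 0.1 -0.5 -2.8] toolY -6.0 tilt [-0.0003 -0.0001] -> row [0.01 0.04 0.11] 0.0 q7 -0.27
```

```bash
python3 -m jog '[[0,0,0.2,0],[0,0,0.4,0],[0,0,0.6,0],[0,0,0.8,0],[0,0,0.8,0]]'
python3 -c "
from h import *
rel(.493,.1535,.110)"
```

```text
t: 8.73
eef_pos: [0.4933, 0.154, 0.1032]
tool_rot: [0.0, 0.743, 0.67, 0.001]
contact_force: [2.4, 1.6, -2.4]
gripper_width: 0.199
grasp_force: 89.7
t 8.73 pos [493.3 154.  103.2] F [ 2.4  1.6 -2.4] toolY -5.9 tilt [0.0012 0.0005] -> row [-0.05 -0.03 -0.68] 0.0 q7 -0.27
```

Tip is at 36 mm, below the boss top (47), with nearly no force: the nose is in the boss. I'll descend while easing toward the boss centre and watching the force.

```bash
python3 -m jog '[[-0.02,-0.01,0.1,0],[-0.04,-0.02,0.2,0],[-0.06,-0.03,0.3,0],[-0.08,-0.04,0.4,0],[-0.09,-0.04,0.5,0],[-0.09,-0.04,0.5,0]]'
python3 -c "
from h import *
rel(.493,.1535,.0747)"
```

```text
t: 9.23
eef_pos: [0.4935, 0.1537, 0.0989]
tool_rot: [0.0, 0.743, 0.67, 0.002]
contact_force: [3.2, 4.2, 2.6]
gripper_width: 0.197
grasp_force: 89.7
t 9.23 pos [493.5 153.7  98.9] F [3.2 4.2 2.6] toolY -5.9 tilt [0.0025 0.0017] -> row [-0.03 -0.05  2.42] 0.0 q7 -0.26
```

```bash
python3 -m jog '[[-0.03,-0.01,0.1,0],[-0.06,-0.02,0.2,0],[-0.09,-0.03,0.3,0],[-0.11,-0.05,0.4,0],[-0.14,-0.06,0.5,0],[-0.14,-0.06,0.5,0],[-0.14,-0.06,0.5,0]]'
python3 -c "
from h import *
rel(.491,.150,.0747)"
```

```text
t: 9.82
eef_pos: [0.4929, 0.1526, 0.094]
tool_rot: [0.0, 0.743, 0.67, 0.002]
contact_force: [3.3, 5.4, 2.2]
gripper_width: 0.202
grasp_force: 89.7
t 9.82 pos [492.9 152.6  94. ] F [3.3 5.4 2.2] toolY -5.9 tilt [0.0028 0.002 ] -> row [-0.28 -0.16  1.93] 0.0 q7 -0.25
```

```bash
python3 -m jog '[[-0.04,-0.02,0.1,0],[-0.08,-0.03,0.2,0],[-0.12,-0.05,0.3,0],[-0.16,-0.07,0.4,0],[-0.18,-0.08,0.5,0],[-0.18,-0.08,0.5,0],[-0.18,-0.08,0.5,0]]'
python3 -c "
from h import *
rel(.491,.150,.0747)"
```

```text
t: 10.4
eef_pos: [0.4916, 0.1511, 0.0888]
tool_rot: [0.0, 0.743, 0.67, 0.002]
contact_force: [3.0, 5.6, 1.9]
gripper_width: 0.203
grasp_force: 89.7
t 10.4 pos [491.6 151.1  88.8] F [3.  5.6 1.9] toolY -5.9 tilt [0.0023 0.002 ] -> row [-0.12 -0.05  1.41] 0.0 q7 -0.25
```

```bash
python3 -m jog '[[-0.02,-0.01,0.1,0],[-0.04,-0.02,0.2,0],[-0.06,-0.03,0.3,0],[-0.08,-0.04,0.4,0],[-0.09,-0.04,0.5,0],[-0.09,-0.04,0.5,0],[-0.09,-0.04,0.5,0]]'
python3 -c "
from h import *
rel(.491,.150,.0747)"
```

```text
t: 10.98
eef_pos: [0.4914, 0.1501, 0.0839]
tool_rot: [0.0, 0.743, 0.67, 0.002]
contact_force: [4.8, 4.8, 0.7]
gripper_width: 0.196
grasp_force: 89.7
t 10.98 pos [491.4 150.1  83.9] F [4.8 4.8 0.7] toolY -5.9 tilt [0.0029 0.0018] -> row [-0.02 -0.05  0.92] 0.0 q7 -0.24
```

```bash
python3 -m jog '[[0,0,0.1,0],[0,0,0.2,0],[0,0,0.3,0],[0,0,0.3,0],[0,0,0.3,0]]'
python3 -c "
from h import *
rel(.491,.150,.0747)"
```

```text
t: 11.4
eef_pos: [0.4917, 0.1497, 0.081]
tool_rot: [0.001, 0.743, 0.67, 0.002]
contact_force: [4.2, 4.4, 1.3]
gripper_width: 0.196
grasp_force: 89.7
t 11.4 pos [491.7 149.7  81. ] F [4.2 4.4 1.3] toolY -5.9 tilt [0.0033 0.0015] -> row [ 0.02 -0.07  0.62] 0.0 q7 -0.24
```

```bash
python3 -m jog '[[0,0,0.1,0],[0,0,0.2,0],[0,0,0.3,0],[0,0,0.3,0],[0,0,0.3,0]]'
python3 -c "
from h import *
rel(.491,.150,.0747)"
```

```text
t: 11.82
eef_pos: [0.4919, 0.1494, 0.078]
tool_rot: [0.001, 0.743, 0.669, 0.002]
contact_force: [5.6, 2.7, 0.8]
gripper_width: 0.2
grasp_force: 89.8
t 11.82 pos [491.9 149.4  78. ] F [5.6 2.7 0.8] toolY -6.0 tilt [0.0038 0.0013] -> row [ 0.05 -0.1   0.33] 0.0 q7 -0.23
```

```bash
python3 -m jog '[[0,0,0.1,0],[0,0,0.2,0],[0,0,0.3,0],[0,0,0.33,0],[0,0,0.33,0],[0,0,0.33,0],[0,0,0.33,0]]'
python3 -c "
from h import *
rel(.491,.150,.0747)
s=cam('scene')
cv2.imwrite('pics/in.png',cv2.resize(s['pixels'][130:220,315:415],(500,450),interpolation=cv2.INTER_CUBIC)[:,:,::-1])"
```

```text
t: 12.4
eef_pos: [0.492, 0.1494, 0.0748]
tool_rot: [0.001, 0.743, 0.669, 0.002]
contact_force: [4.1, 2.6, 2.7]
gripper_width: 0.198
grasp_force: 89.8
t 12.4 pos [492.  149.4  74.8] F [4.1 2.6 2.7] toolY -6.0 tilt [0.004  0.0013] -> row [ 0.05 -0.11  0.01] 0.0 q7 -0.23
```

View pics/in.png

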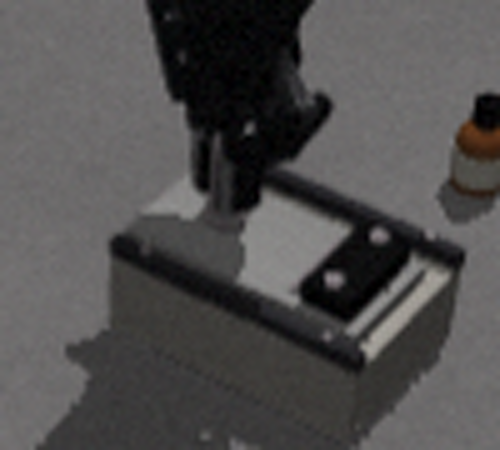

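The drift's collar sits just above the plate at about (225,222). A little deeper for margin, hold, relax sideways, then withdraw.

```bash
python3 -m jog '[[0,0,0.08,0],[0,0,0.15,0],[0,0,0.15,0],[0.05,0.03,0.15,0],[0.09,0.05,0.15,0],[0.09,0.05,0.15,0],[0.09,0.05,0.15,0]]'
python3 -c "
from h import *
rel(.491,.150,.0747)"
python3 -m jog '[[0,0,-0.5,0],[0,0,-1.5,0],[0,0,-3,0],[0,0,-5,0],[0,0,-7.5,0],[0,0,-10,0],[0,0,-12.3,0],[0,0,-12.5,0],[0,0,-12.5,0],[0,0,-12.5,0]]'
python3 -c "
from h import *
rel(.5515,-.103,.2,-6)"
```

```text
t: 13.03
eef_pos: [0.4921, 0.1496, 0.0731]
tool_rot: [0.001, 0.743, 0.669, 0.001]
contact_force: [5.9, 1.3, 3.0]
gripper_width: 0.196
grasp_force: 89.8
t 13.03 pos [492.1 149.6  73.1] F [5.9 1.3 3. ] toolY -6.0 tilt [0.0028 0.0004] -> row [ 0.03 -0.11 -0.16] 0.0 q7 -0.23
t: 13.87
eef_pos: [0.4889, 0.1489, 0.196]
tool_rot: [-0.001, 0.743, 0.669, -0.002]
contact_force: [0.0, 0.9, -1.9]
gripper_width: 0.201
grasp_force: 89.7
t 13.87 pos [488.9 148.9 196. ] F [ 0.   0.9 -1.9] toolY -6.0 tilt [-0.0035 -0.0014] -> row [-24.41   8.84  -0.38] 0.001 q7 -0.35
```

```bash
python3 -m jog '[[-3.5,1.3,0,0],[-7,2.6,0,0],[-10.5,3.8,0,0],[-14,5.1,0,0],[-17.5,6.3,0,0],[-21,7.6,0,0],[-23.5,8.5,0,0],[-24.4,8.9,0,0],[-24.4,8.9,0,0],[-24.4,8.9,0,0],[-24.4,8.9,0,0],[-24.4,8.9,0,0],[-24.4,8.9,0,0],[-24.4,8.9,0,0]]'
python3 - <<'E'
from h import *
rel(.552,-.103,.145,-6)
c=cam("top");s=cam("scene");P=cloud(c)
# plate / foot now
for nm,(lo,hi) in (("plate",(.0535,.0595)),("foot",(.03,.1))):
    m=((P[...,2]>lo)&(P[...,2]<hi)&(abs(P[...,0]-.523)<.11)&(abs(P[...,1]-.166)<.09)).astype(np.uint8)
    k,l,st,ce=cv2.connectedComponentsWithStats(m); i=1+st[1:,4].argmax(); r=cv2.minAreaRect((P[l==i][:,:2]*1000).astype(np.float32)); print(nm,np.round(r[0],1),np.round(r[1],1),round(r[2],1))
u0,v0=np.round(proj(c,[[.491,.150,.058]])[0]).astype(int); I=c["pixels"].astype(float).mean(2)
vv,uu=np.mgrid[v0-7:v0+8,u0-7:u0+8]; w=np.clip(130-I[vv,uu],0,60)*(np.hypot(uu-u0,vv-v0)<6.5)
ct=[(uu*w).sum()/w.sum(),(vv*w).sum()/w.sum()]; print("hole",ct,atz(c,[ct],.058).round(4)); print((P[vv,uu,2][3:12,3:12]*1000).astype(int))
cv2.imwrite("pics/back.png",cv2.resize(c["pixels"][160:240,230:410],(792,352),interpolation=cv2.INTER_CUBIC)[:,:,::-1])
E
```

```text
t: 15.03
eef_pos: [0.5537, -0.1012, 0.1974]
tool_rot: [-0.0, 0.742, 0.67, 0.0]
contact_force: [-0.2, 0.6, -1.6]
gripper_width: 0.199
grasp_force: 89.7
t 15.03 pos [ 553.7 -101.2  197.4] F [-0.2  0.6 -1.6] toolY -5.9 tilt [-0.0002  0.0005] -> row [-0.2  -0.15  5.24] 0.003 q7 0.21
plate [518.8 158.6] [140.3  70. ] 17.1
foot [523.  165.7] [152.4 108.6] 17.0
hole [np.float64(268.98855666297527), np.float64(211.56736803248432)] [[0.4908 0.1498 0.058 ]]
[[59 56 56 53 55 58 53 50 56]
 [56 54 58 61 60 57 56 58 56]
 [57 58 54 49 30 25 57 57 53]
 [56 53 51 31 23  6  2 61 55]
 [57 61 47 26  5 -2  5 59 57]
 [56 56 52 27  0 -4  2 56 55]
 [55 56 56 46 39 54 61 57 57]
 [59 60 54 55 57 54 55 54 60]
 [56 57 58 57 60 57 52 54 57]]
```

View pics/back.png

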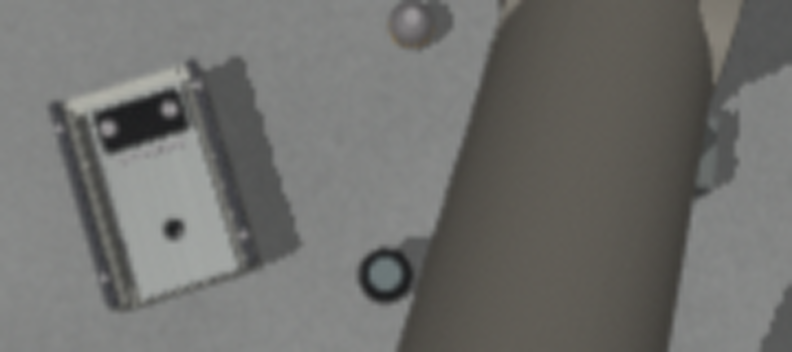

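The plate hole, now at crop (173,229), is clear down to the bench and stands at world (0.491, 0.150), so the holes are in line. Now racking the drift.

```bash
python3 -m jog '[[-0.2,-0.15,1,0],[-0.2,-0.15,3,0],[-0.2,-0.15,5,0],[-0.2,-0.15,6,0],[-0.2,-0.15,6,0],[-0.2,-0.15,6,0],[-0.2,-0.15,6,0]]'
python3 -c "
from h import *
rel(.552,-.103,.0705,-6)"
```

```text
t: 15.72
eef_pos: [0.5527, -0.1045, 0.1382]
tool_rot: [0.001, 0.743, 0.669, 0.0]
contact_force: [-0.4, -0.6, 0.0]
gripper_width: 0.203
grasp_force: 89.7
t 15.72 pos [ 552.7 -104.5  138.2] F [-0.4 -0.6  0. ] toolY -6.0 tilt [ 0.0012 -0.0003] -> row [ 0.15 -0.09  6.77] 0.0 q7 0.26
```

```bash
python3 -m jog '[[0.1,-0.05,1,0],[0.1,-0.05,2,0],[0.1,-0.05,3,0],[0.1,-0.05,4,0],[0.1,-0.05,4,0],[0.1,-0.05,4,0]]'
python3 -c "
from h import *
rel(.552,-.103,.0707,-6)"
```

```text
t: 16.22
eef_pos: [0.5511, -0.1032, 0.0966]
tool_rot: [-0.001, 0.743, 0.669, -0.001]
contact_force: [0.4, -0.7, -1.5]
gripper_width: 0.195
grasp_force: 89.7
t 16.22 pos [ 551.1 -103.2   96.6] F [ 0.4 -0.7 -1.5] toolY -6.0 tilt [-0.0018 -0.0001] -> row [0.03 0.09 2.59] 0.001 q7 0.3
```

```bash
python3 -m jog '[[0.02,0.05,0.6,0],[0.02,0.05,1.2,0],[0.02,0.05,1.8,0],[0.02,0.05,2.3,0],[0.02,0.05,2.5,0],[0.02,0.05,2.5,0]]'
python3 -c "
from h import *
rel(.552,-.103,.0707,-6)"
```

```text
t: 16.72
eef_pos: [0.5519, -0.103, 0.0718]
tool_rot: [-0.0, 0.743, 0.669, -0.0]
contact_force: [1.3, 0.7, -1.6]
gripper_width: 0.202
grasp_force: 89.7
t 16.72 pos [ 551.9 -103.    71.8] F [ 1.3  0.7 -1.6] toolY -6.0 tilt [-0.0009 -0.    ] -> row [-0.    0.01  0.11] 0.001 q7 0.32
```

```bash
python3 -m jog '[[0,0,0.05,0],[0,0,0.05,0],[0,0,0.05,0],[0,0,0.05,0],[0,0,0.05,0],[0,0,0.05,0],[0,0,0.05,0]]' -1
python3 -m jog '[[0,0,-2,0],[0,0,-5,0],[0,0,-8,0],[0,0,-10,0],[0,0,-10,0],[0,0,-10,0]]'
python3 -c "
from h import *
rel(.5412,-.2015,.11,-6)"
```

```text
t: 17.3
eef_pos: [0.5523, -0.103, 0.0721]
tool_rot: [0.0, 0.743, 0.669, 0.0]
contact_force: [-0.9, -0.3, 1.2]
gripper_width: 0.996
grasp_force: 0.0
t: 17.8
eef_pos: [0.553, -0.1029, 0.173]
tool_rot: [0.001, 0.743, 0.669, 0.001]
contact_force: [0.0, 0.2, 0.1]
gripper_width: 0.998
grasp_force: 0.0
t 17.8 pos [ 553.  -102.9  173. ] F [0.  0.2 0.1] toolY -6.0 tilt [0.0026 0.0004] -> row [-9.93 -0.16  6.3 ] 0.001 q7 0.23
```

```bash
python3 -m jog '[[-3.5,0,0,0],[-7,0,0,0],[-9.5,0,0,0],[-9.9,0,0,0],[-9.9,0,2,0],[-9.9,0,4,0],[-9.9,0,5,0],[-9.9,0,5,0],[-9.9,0,5,0],[-9.9,0,5,0]]'
python3 - <<'E'
from h import *
rel(.5417,-.2015,.067,-6)
s=cam("scene");P=cloud(s)
for nm,(x,y) in dict(drift=(.5515,-.103),bolt=(.5412,-.2015)).items():
    m=(P[...,2]>.07)&(P[...,2]<.125)&(np.hypot(P[...,0]-x,P[...,1]-y)<.022); q=P[m]; print(nm,m.sum(),((q.min(0)+q.max(0))/2).round(4),q[:,2].max().round(4))
E
```

```text
t: 18.63
eef_pos: [0.5423, -0.2014, 0.1224]
tool_rot: [0.0, 0.743, 0.67, 0.0]
contact_force: [0.3, -0.3, -0.0]
gripper_width: 0.999
grasp_force: 0.0
t 18.63 pos [ 542.3 -201.4  122.4] F [ 0.3 -0.3 -0. ] toolY -5.9 tilt [ 0.0004 -0.0002] -> row [-0.02 -0.07  5.54] 0.001 q7 0.47
drift 139 [ 0.5532 -0.1037  0.091 ] 0.1119
bolt 101 [ 0.5445 -0.2038  0.0828] 0.0956
```

```bash
python3 -m jog '[[0,-0.05,2,0],[0,-0.05,4,0],[0,-0.05,5.1,0],[0,-0.05,5.55,0],[0,-0.05,5.55,0],[0,-0.05,5.55,0]]'
python3 -m jog '[[0,0,0,0],[0,0,0,0],[0,0,0,0],[0,0,0,0],[0,0,0,0],[0,0,0,0],[0,0,0,0],[0,0,0,0]]' 1 60
python3 -m jog '[[0,0,-1,0],[0,0,-3,0],[0,0,-6,0],[0,0,-9,0],[0,0,-12,0],[0,0,-12,0],[0,0,-12,0],[0,0,-12,0]]'
python3 -c "
from h import *
rel(.491,.150,.187,-6)"
```

```text
t: 19.18
eef_pos: [0.5419, -0.2017, 0.0672]
tool_rot: [0.0, 0.743, 0.669, 0.0]
contact_force: [-0.2, 0.4, -0.3]
gripper_width: 1.0
grasp_force: 0.0
t: 19.85
eef_pos: [0.5417, -0.2015, 0.0669]
tool_rot: [0.0, 0.743, 0.669, 0.0]
contact_force: [-1.0, 0.4, 6.0]
gripper_width: 0.212
grasp_force: 58.5
t: 20.52
eef_pos: [0.5409, -0.201, 0.1861]
tool_rot: [-0.0, 0.743, 0.669, -0.0]
contact_force: [-0.1, 0.1, -2.2]
gripper_width: 0.213
grasp_force: 59.3
t 20.52 pos [ 540.9 -201.   186.1] F [-0.1  0.1 -2.2] toolY -5.9 tilt [-0.0007  0.0005] -> row [34.39 -8.6  -0.07] 0.001 q7 0.41
```

```bash
python3 -m jog '[[3.5,-0.9,0,0],[7,-1.8,0,0],[10.5,-2.6,0,0],[14,-3.5,0,0],[17.5,-4.4,0,0],[21,-5.3,0,0],[24.5,-6.1,0,0],[28,-7,0,0],[31.5,-7.9,0,0],[33.6,-8.4,0,0],[34.3,-8.6,0,0],[34.3,-8.6,0,0],[34.3,-8.6,0,0],[34.3,-8.6,0,0],[34.3,-8.6,0,0],[34.3,-8.6,0,0]]'
python3 - <<'E'
from h import *
rel(.4915,.1497,.115,-6)
s=cam("scene"); e=bot.get_obs()["eef_pos"];P=cloud(s)
for zl in range(-46,-5,5):
    m=(abs(P[...,2]-e[2]-zl/1000)<.0025)&(np.hypot(P[...,0]-e[0],P[...,1]-e[1])<.02)&(s["depth"]>0)
    if m.sum()>2: print(zl,m.sum(),((P[m].mean(0)-e)*1000)[:2].round(1))
E
```

```text
t: 21.85
eef_pos: [0.4918, 0.1471, 0.1864]
tool_rot: [0.0, 0.744, 0.668, -0.0]
contact_force: [0.5, -1.1, -0.9]
gripper_width: 0.211
grasp_force: 59.3
t 21.85 pos [491.8 147.1 186.4] F [ 0.5 -1.1 -0.9] toolY -6.1 tilt [-0.     -0.0004] -> row [ 0.26 -0.06  7.14] -0.002 q7 -0.33
-46 3 [ 5.3 -0.7]
-41 8 [ 2.  -6.3]
-36 9 [ 3.6 -4.5]
-31 7 [ 3.3 -5. ]
-26 9 [ 3.6 -3.6]
-21 9 [ 3.5 -3.2]
-16 7 [ 4.4 -4.9]
-6 15 [ 7.  -7.4]
```

```bash
python3 -m jog '[[0.1,0,2.5,0],[0.1,0,5,0],[0.1,0,6.7,0],[0.1,0,7.2,0],[0.1,0,7.2,0],[0.1,0,7.2,0],[0.1,0,7.2,0],[0.1,0,7.2,0]]'
python3 - <<'E'
from h import *
rel(.4915,.1497,.115,-6)
s=cam("scene")
cv2.imwrite("pics/bolt.png",cv2.resize(s["pixels"][130:210,320:400],(560,560),interpolation=cv2.INTER_CUBIC)[:,:,::-1])
e=bot.get_obs()["eef_pos"]
for p in ([.4915,.1497,.058],[e[0],e[1],e[2]-.0487]): print(((proj(s,[p])[0]-[320,130])*7).round())
E
```

```text
t: 22.57
eef_pos: [0.4925, 0.1499, 0.1157]
tool_rot: [0.0, 0.743, 0.669, 0.001]
contact_force: [-0.3, 0.5, 0.5]
gripper_width: 0.211
grasp_force: 59.2
t 22.57 pos [492.5 149.9 115.7] F [-0.3  0.5  0.5] toolY -6.0 tilt [0.002  0.0012] -> row [-0.03 -0.1   0.07] 0.001 q7 -0.26
[274. 313.]
[277. 296.]
```

View pics/bolt.png

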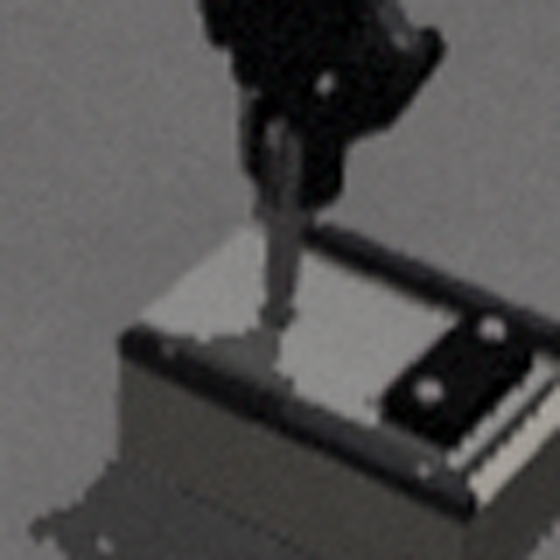

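The bolt stands upright over the hole, its end at about (276,320) with a rim of the hole visible at (288,315). Descending gently.

```bash
python3 -m jog '[[0,-0.05,0.2,0],[0,-0.05,0.4,0],[0,-0.05,0.6,0],[0,-0.05,0.8,0],[0,-0.05,1,0],[0,-0.05,1.2,0],[0,-0.05,1.2,0],[0,-0.05,1.2,0]]'
python3 -c "
from h import *
rel(.4915,.1497,.067,-6)"
```

```text
t: 23.28
eef_pos: [0.491, 0.1496, 0.1023]
tool_rot: [-0.0, 0.743, 0.669, -0.0]
contact_force: [-0.4, 0.9, -1.3]
gripper_width: 0.212
grasp_force: 59.2
t 23.28 pos [491.  149.6 102.3] F [-0.4  0.9 -1.3] toolY -6.0 tilt [-0.0004 -0.0003] -> row [0.02 0.05 3.53] 0.001 q7 -0.25
```

```bash
python3 -m jog '[[0.01,0.03,0.15,0],[0.01,0.03,0.3,0],[0.01,0.03,0.45,0],[0.01,0.03,0.6,0],[0.01,0.03,0.75,0],[0.01,0.03,0.9,0],[0.01,0.03,0.9,0]]'
python3 -c "
from h import *
rel(.4915,.1497,.067,-6)"
```

```text
t: 23.87
eef_pos: [0.4913, 0.1497, 0.0932]
tool_rot: [-0.0, 0.743, 0.669, -0.0]
contact_force: [0.2, 1.2, -1.7]
gripper_width: 0.209
grasp_force: 59.2
t 23.87 pos [491.3 149.7  93.2] F [ 0.2  1.2 -1.7] toolY -6.0 tilt [-0.0003 -0.0002] -> row [-0.    0.02  2.62] 0.001 q7 -0.24
```

```bash
python3 -m jog '[[0,0,0.2,0],[0,0,0.5,0],[0,0,0.8,0],[0,0,1.1,0],[0,0,1.4,0],[0,0,1.7,0],[0,0,2,0],[0,0,2.2,0],[0,0,2.4,0],[0,0,2.5,0],[0,0,2.55,0],[0,0,2.55,0]]'
python3 -c "
from h import *
rel(.4915,.1497,.067,-6)"
```

```text
t: 24.87
eef_pos: [0.4916, 0.1498, 0.068]
tool_rot: [0.0, 0.743, 0.669, 0.0]
contact_force: [0.4, -0.6, -2.4]
gripper_width: 0.212
grasp_force: 59.2
t 24.87 pos [491.6 149.8  68. ] F [ 0.4 -0.6 -2.4] toolY -6.0 tilt [0.0003 0.    ] -> row [-0.01 -0.01  0.1 ] 0.001 q7 -0.21
```

```bash
python3 -m jog '[[0,0,0.05,0],[0,0,0.05,0],[0,0,0.05,0],[0,0,0.05,0],[0,0,0.05,0],[0,0,0.05,0],[0,0,0.05,0]]' -1
python3 -m jog '[[0,0,-2,0],[0,0,-5,0],[0,0,-9,0],[0,0,-13,0],[-4,0,-15,0],[-8,0,-15,0],[-8,0,-15,0],[-8,0,-15,0],[-8,0,-15,0],[-8,0,-15,0]]'
python3 - <<'E'
from h import *
rel(.4915,.1497,.067,-6)
s=cam("scene");P=cloud(s)
for nm,(x,y) in dict(drift=(.5515,-.103),bolt=(.491,.150)).items():
    m=(P[...,2]>.064)&(P[...,2]<.125)&(np.hypot(P[...,0]-x,P[...,1]-y)<.022); q=P[m]; print(nm,m.sum(),((q.min(0)+q.max(0))/2).round(4),q[:,2].max().round(4))
cv2.imwrite("pics/end.png",cv2.resize(s["pixels"][130:280,220:420],(800,600),interpolation=cv2.INTER_CUBIC)[:,:,::-1])
E
```

```text
t: 25.45
eef_pos: [0.4914, 0.1498, 0.0675]
tool_rot: [-0.0, 0.743, 0.669, -0.0]
contact_force: [0.3, -0.8, 0.2]
gripper_width: 0.996
grasp_force: 0.0
t: 26.28
eef_pos: [0.4829, 0.0713, 0.2171]
tool_rot: [-0.0, 0.742, 0.67, -0.0]
contact_force: [0.2, -0.5, -0.1]
gripper_width: 0.997
grasp_force: 0.0
t 26.28 pos [482.9  71.3 217.1] F [ 0.2 -0.5 -0.1] toolY -5.9 tilt [-0.0007  0.    ] -> row [ 7.89  0.06 15.01] 0.002 q7 -0.23
drift 159 [ 0.5548 -0.1032  0.0875] 0.1109
bolt 104 [0.4943 0.1467 0.0798] 0.0956
```

View pics/end.png

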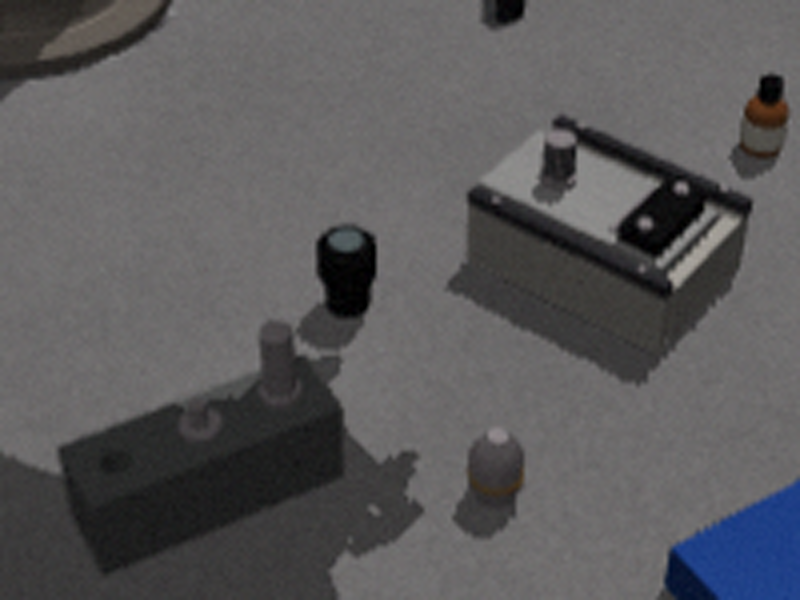

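The bolt sits home on the plate at (560,155), with its top height matching 92 mm plus the camera's offset. The drift is upright in the rack at (280,360), and the pin and bystanders are untouched.

```bash
python3 -c "
from station import bot
print(bot.hand_in())"
```

```text
the job is handed in; nothing more can be done
None
```

The job is handed in at about 26 s of the 72 s allowed, with no verdict returned: the drift lined up the two holes and is back in the rack, and the bolt is fully home. Forces stayed under about 7 N while the drift and bolt were in the holes, and the last picture shows the pin and nearby bystanders in place.

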